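Turn the turntable to bring the sippy cup to the bin's opening

TASK

Another bin is about to be stacked on this tower, after which things can only be taken out through the dipped front of the top bin. With one fingertip, push on a divider of the wooden turntable in the top bin and turn it gently round until the steel sippy cup stands in the middle of the dipped front. Grip and lift nothing, do not touch the things standing on the turntable, leave the rattle and the teether where they are, and take the hand clear.

Things in the scene. Friction and masses are not known exactly. Their poses are not given: they have to be found in the camera images.
- bins: Tower of two green plastic stacking bins, fixed, 310 x 310 mm, walls 4 mm. Origin on the niche floor under the tower's centre; z up; x towards the dipped fronts, which face away from the robot, give or take 0.5 rad. The top bin stands from 100 to 230 mm up; its inner floor is 104 mm up. The lower bin needs nothing.
- mouth (a point): Middle of the top edge of the top bin's dipped front, 153 mm along the tower's x from its centre axis, 135 mm above the niche floor. The front wall is only this high (35 mm) over its middle 170 mm; left and right of that it is as high as the other walls.
- turntable: Wooden turntable in the top bin, 280 mm across, rim 21 mm high. Turns endlessly, both ways, about the tower's vertical centre axis; stays where left (friction about 0.06 N m). Origin on the axis, under the tray, 114 mm above the niche floor; tray floor 6 mm above it. Three compartments centred at 0, 120 and 240 degrees from its x axis hold one thing each, about 80 mm from the axis, in any order.
- hub (a point): Top of the turntable's middle post (24 mm across), on the axis, 204 mm above the niche floor. Three upright wooden dividers, 6 mm thick, their top edges 4 mm lower (200 mm above the niche floor, 80 mm above the tray floor), run out from the post to 136 mm from the axis, at 60, 180 and 300 degrees from the turntable's x axis. They move as one with the turntable.
- cup: Stainless steel sippy cup, 68 mm across, 98 mm high with its grey lid and short spout, standing upright on the floor of one turntable compartment, within a few mm of its middle (80 mm from the axis, top about 218 mm above the niche floor). Origin at the centre of its underside, z up.
- ramekin: White ceramic ramekin, 82 mm across and 45 mm high, in another compartment. Origin at the centre of its underside. Not to be touched.
- pacifier_box: Blue plastic pacifier box, closed, 72 x 58 x 51 mm, in the third compartment. Origin at the centre of its underside. Not to be touched.
- rattle: Wooden spinning rattle, 64 mm across its foot, 114 mm high, standing on the niche floor to the right of the tower. Origin at the centre of its underside. To be left alone.
- teether: Flat peach silicone elephant teether, about 110 x 75 mm and 18 mm thick, lying on the niche floor to the left of the tower. Origin at the middle of the elephant's body, underside. To be left alone.
Things that resemble listed ones, but are neither listed nor needed, are in the scene too. Of the things shaped like the cup, the stainless one is meant.

How it is judged:
At the end, for the whole second after the job is handed in: The sippy cup stands in the dipped front: its centre within 15 mm of the front's middle line and more than 50 mm from the axis towards it. The turntable is at rest; all three things stand upright on it in their compartments (under 105 mm from the axis) (y of cup in the frame of bins between -0.015 and 0.015 m and x of cup in the frame of bins above 0.05 m and angular speed of turntable below 0.05 rad/s and horizontal distance between each of cup, ramekin, pacifier_box and turntable below 0.105 m and angle between each of cup, ramekin, pacifier_box's own z axis and vertical below 0.15 rad and height (world z) of each of cup, ramekin, pacifier_box below 0.128 m and linear speed of each of cup, ramekin, pacifier_box below 0.03 m/s); the robot touches nothing.
It fails at once if the robot touches the sippy cup, the ramekin or the pacifier box (more than 1 N) (contact force between any of the arm, the fingers and cup above 1 N or contact force between any of the arm, the fingers and ramekin above 1 N or contact force between any of the arm, the fingers and pacifier_box above 1 N).
It fails at once if the sippy cup, the ramekin or the pacifier box is lifted or tipped (height (world z) of any of cup, ramekin, pacifier_box above 0.135 m or angle between any of cup, ramekin, pacifier_box's own z axis and vertical above 0.35 rad).
It fails at once if the turntable is flung round (faster than 2.5 rad/s) (angular speed of turntable above 2.5 rad/s).
It fails at once if the turntable is pushed, squeezed or pressed with more than 20 N (contact force between the fingers and turntable above 20 N).
It fails at once if the rattle or the teether is displaced by more than 15 mm (distance of any of rattle, teether from where it was at the start of the episode above 0.015 m).
It also fails if it takes over 48 s, if anything falls off the work surface, if the arm or the gripper's body presses on something with over 40 N, if the wrist force passes 120 N, or if a joint passes its speed limit or range.

ROBOT

A 7-joint arm with a two-finger parallel gripper is mounted at the origin on the work surface. World frame = base frame: x ahead of the robot, y to its left, z up, the work surface at z = 0. Lengths are in m, angles in rad, forces in N, time in s.
With the tool pointing down it reaches from about 0.35 to 0.9 m from the base axis. Payload 19.9 kg.
Tool frame: the origin (TCP) lies midway between the tips of the shut fingers; the grasp point (between the pads) lies 19 mm behind it; z points along the fingers, y is the line along which they close (so a half turn about z gives the same grasp; the last joint's range is limited). The gripper opens to 85 mm and grips with 20 to 120 N. Pads are 22 mm wide; open, the fingers measure 114 mm over their backs; the gripper's body (76 mm by 85 mm) begins 54 mm behind the grasp point. The pads swing forward as they close: fully open they stand 13 mm farther back than shut.
Start: joints at [-1.151, 0.417, -0.01, 1.614, 0.005, 1.111, -0.053], TCP at [0.278, 0.56, 0.231] pointing down, gripper open.
Joint ranges: [-2.81, 2.81], [-0.39, 2.02], [-1.27, 1.25], [0.06, 2.57], [-1.19, 4.33], [0.19, 2], [-2.82, 2.82]. Speed limits (rad/s): [1.89, 1.89, 2.39, 2.39, 3.01, 3.01, 3.01].

INTERFACE

Orientations are given as a rotation vector (axis times angle).
In Python, from station import bot gives the robot as it stands. The module is installed in compiled form; this text tells all that it offers.
- The arm moves only by the shell command python3 -m creep 'ROWS'. ROWS is text: rows parted by semicolons, each of 5 numbers parted by spaces: the finger opening in cm, from 0 to 8.54, then the shift along the tool's x, y, z in cm, then the turn about the tool's z in rad. A call has 1 to 20 rows; each row is the pose to reach, as a shift and turn from the pose commanded when the call began, along the tool's axes at that moment; what a row does not reach only later rows make up. A row lasts 1/8 s, in which the tool goes at most 62.5 mm and 10.7 degrees, less where a joint would pass 70% of its speed; a pose out of reach is approached as far as the arm can. A call with a gripper value outside its range is refused whole. The fingers move at their own pace and stop on an object; the grip force is fixed at half the most. Time passes only in rows, so rows that repeat a pose let the fingers close. It gives the time, the measured TCP pose, the force, the opening and the grip force at its end, in the units of the state.
- bot.read_state(): the state, without advancing time (a new reading comes with each control period).
- bot.snapshot(name): name is "side" or "top"; returns (picture, depth): 400x640x3 uint8, red, green, blue; 400x640 float32, m along the optical axis (not along the pixel's ray), 0 where there is no reading.
- bot.calibration(name): a dict with "mtx" (3x3 intrinsics, pixels), "eye" and "orientation" of the camera in the world. Camera axes: x right, y down, z forward; pixel columns grow to the right and rows downward; lengths in m; the calibration is good to about 2 mm. A picture is of the moment at which its call begins. calibration takes no time and is no camera call.
- bot.close_job(): hands the job in; it is judged then, once.
Trained networks look in the newest picture that a camera, given by its name, has taken for a name from the list of things; names that differ only in an ending like _2 or _b are one class to them, and where a whole thing is asked for, a point or a joint stands for the part that bears it (a point fixed in the world has none). Each returns a list of dicts, best first, with "score" (0 to 1); they miss things now and then, are a little off and sometimes report something else, mostly with a low value. They report only what shows in the picture. A call takes as long as a camera call. They do not tell look-alikes from the thing itself.
- bot.silhouettes(camera, query): "pixels" (400x640 bool, what is visible of it) and "bbox" ([left, top, right, bottom] in pixels, round what is visible of it).
The state is a dict: "clock": time; "q": joint angles; "qd": joint speeds; "joint_torque": joint torques, N m; "tcp_pos": TCP position; "eef_rot": TCP orientation; "ft_force": force on the tool from outside, world axes, zero at the start; "moment": the same for the moment, N m; "width": finger opening in m; "finger_force": force on a finger pad.
Only numpy, scipy, OpenCV 4.12 (cv2) and the standard library are available. Lean on these libraries where they do the work, as an engineer would, in place of code of your own. Each camera call takes 0.05 s, during which the arm holds its last target. There are 200 camera calls.

## Working session

There is one attempt and no reset: what is moved stays moved. The work goes in short steps, Python scripts to look and compute and a shell command to move; the robot and the scene stay as the last step left them, time stands still between calls to the robot, and variables do not carry over. Pictures are saved under pics/ and viewed, at most 10 in all, crops included, and the job is handed in when it is done.

```bash
mkdir -p pics; cat > h.py <<'E'
from station import bot
import numpy as np, cv2
from scipy.spatial.transform import Rotation as R
def cal(n):
    c=bot.calibration(n); o=np.array(c["orientation"],float)
    Rm=o if o.shape==(3,3) else R.from_rotvec(o).as_matrix() if o.size==3 else R.from_quat(o).as_matrix()
    return np.array(c["mtx"]),np.array(c["eye"]),Rm
def cloud(n,d):
    K,e,Rm=cal(n); v,u=np.mgrid[:400,:640]
    p=np.stack([(u-K[0,2])/K[0,0]*d,(v-K[1,2])/K[1,1]*d,d],-1)
    return p@Rm.T+e
def proj(n,P):
    K,e,Rm=cal(n); q=(np.atleast_2d(P)-e)@Rm; q=q@K.T; return q[:,:2]/q[:,2:]
E
python3 - <<'E'
from h import *
print(bot.read_state())
for n in ("top","side"):
    print(bot.calibration(n))
    im,d=bot.snapshot(n); cv2.imwrite(f"pics/{n}0.png",im[:,:,::-1]); np.save(n+"0.npy",d)
    P=cloud(n,d)
    for q in ("cup","ramekin","pacifier_box","turntable","bins","rattle","teether"):
        for r in bot.silhouettes(n,q)[:3]:
            m=r["pixels"]&(d>0); p=P[m]
            print(n,q,round(r["score"],2),r["bbox"],np.median(p,0).round(3),np.percentile(p[:,2],97).round(3) if len(p) else '')
E
```

```text
{'clock': 0.0, 'q': array([-1.1505097 ,  0.41795793, -0.01031783,  1.61418023,  0.00470339,
        1.11071016, -0.05296059]), 'qd': array([ 0.00214811,  0.00031379,  0.00139146,  0.00013628, -0.00039108,
        0.00021687,  0.00174461]), 'joint_torque': array([ 5.96110531e-04, -8.64455509e+01,  6.79016747e-01, -4.34910321e+01,
        1.91956374e-02,  7.15708928e-03,  9.19357331e-05]), 'tcp_pos': array([0.27831271, 0.5592177 , 0.23066767]), 'eef_rot': array([-7.18804173e-01, -3.05805484e+00,  1.91051842e-03]), 'ft_force': array([-0.50538169, -0.64533345,  0.52824765]), 'moment': array([ 0.00824847,  0.00430672, -0.02057958]), 'finger_force': 0.0, 'width': 0.08531934070709893}
{'mtx': array([[392.7791332 ,   0.        , 319.25250293],
       [  0.        , 392.7791332 , 191.82204074],
       [  0.        ,   0.        ,   1.        ]]), 'eye': array([ 0.40433202, -0.01853958,  1.33203217]), 'orientation': array([-2.14574689,  2.13124307, -0.1251055 ])}
top cup 0.97 [255.1, 189.9, 278.3, 207.7] [0.558 0.181 0.084] 0.096
top cup 0.9 [250.7, 222.2, 280.8, 239.2] [0.456 0.186 0.083] 0.0
[... 1077 characters left out ...]
0.486 -0.056  0.202] 0.218
side cup 0.68 [363.4, 196.1, 374.1, 219.7] [0.586 0.186 0.069] 0.12
side ramekin 0.61 [310.2, 198.9, 335.2, 223.5] [ 0.596 -0.03   0.149] 0.167
side ramekin 0.46 [264.0, 198.5, 293.4, 219.5] [ 0.565 -0.155  0.171] 0.23
side pacifier_box 0.85 [266.7, 198.5, 293.5, 216.3] [ 0.564 -0.154  0.171] 0.176
side turntable 0.93 [259.8, 179.3, 339.4, 234.3] [ 0.536 -0.072  0.147] 0.202
side bins 0.64 [231.2, 149.9, 368.5, 278.8] [ 0.596 -0.141  0.149] 0.231
side rattle 0.83 [163.2, 241.7, 186.9, 274.8] [ 0.479 -0.514  0.047] 0.113
side teether 0.62 [396.5, 177.3, 420.4, 197.1] [0.513 0.442 0.013] 0.02
side teether 0.29 [166.2, 241.4, 185.6, 275.9] [ 0.479 -0.514  0.055] 0.113
```

```bash
python3 - <<'E'
from h import *
d=np.load("top0.npy"); P=cloud("top",d); z=P[...,2]
reg=(P[...,0]>.3)&(P[...,0]<.8)&(P[...,1]>-.35)&(P[...,1]<.12)
rim=P[reg&(z>.222)&(z<.24)]; print(len(rim))
r=cv2.minAreaRect(rim[:,:2].astype(np.float32)); print("rim",r)
P2=cloud("side",np.load("side0.npy")); z2=P2[...,2]
r2=P2[(P2[...,0]>.3)&(P2[...,0]<.8)&(P2[...,1]>-.35)&(P2[...,1]<.12)&(z2>.222)&(z2<.24)]
print("rim side",cv2.minAreaRect(r2[:,:2].astype(np.float32)),len(r2))
c=np.array(r[0]); rad=np.hypot(P[...,0]-c[0],P[...,1]-c[1])
dv=(z>.192)&(z<.209)&(rad<.138)
q=P[dv][:,:2]-c; a=np.degrees(np.arctan2(q[:,1],q[:,0])); 
h,e=np.histogram(a[(rad[dv]>.03)],bins=72,range=(-180,180)); print([(int(e[i]),int(h[i])) for i in range(72) if h[i]>1])
hub=P[(rad<.03)&(z>.198)&(z<.21)]; print("hub",np.median(hub,0))
cp=P[(z>.209)&(z<.222)&(rad<.125)];print("cup top",cp.mean(0),len(cp))
im=np.hstack([cv2.resize(cv2.imread("pics/top0.png")[125:275,275:425],(400,400),interpolation=2),cv2.resize(cv2.imread("pics/side0.png")[145:285,225:375],(400,400),interpolation=2)])
cv2.imwrite("pics/c0.png",np.vstack([im]))
E
```

```text
1735
rim ((0.5413359999656677, -0.07973325252532959), (0.3264658451080322, 0.3268575072288513), 14.034832000732422)
rim side ((0.5392593145370483, -0.07784581184387207), (0.3302047550678253, 0.32984429597854614), 14.171110153198242) 1054
[(-180, 5), (-155, 2), (-150, 55), (-145, 29), (-30, 33), (-25, 40), (90, 34), (95, 52), (130, 10), (135, 34), (140, 43), (145, 50), (150, 51), (155, 47), (160, 45), (165, 40), (170, 35), (175, 28)]
hub [ 0.53966496 -0.08127131  0.20264252]
cup top [ 0.47663901 -0.05490648  0.21469117] 45
```

View pics/top0.png

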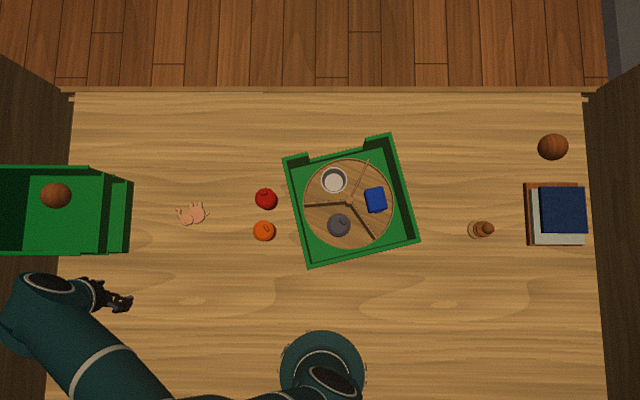

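View pics/c0.png

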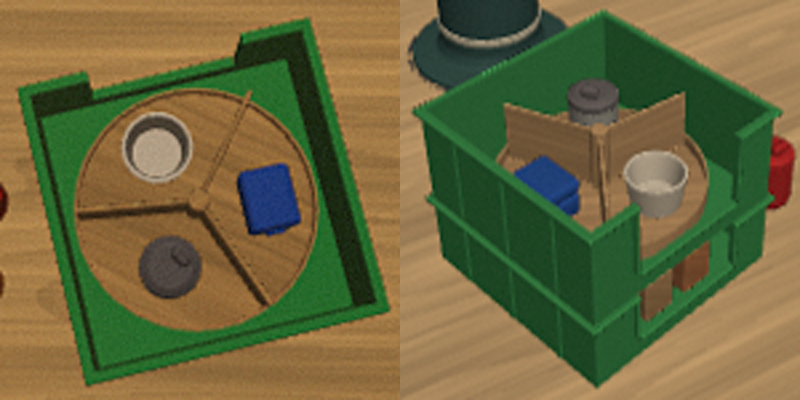

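The top view shows the bin around (350,200), with its dipped front at the top edge. There are three cup-shaped things:
- **Red** at (265,199) and **orange** at (264,231), both plastic and standing outside the bin.
- **Steel with a grey lid** at (339,225), in the compartment nearest the robot. This is the one meant: the side crop shows the stainless body, and its top is at z≈0.217.

Next I'll refine the divider angles, then lift the hand and close the fingers.

```bash
cat >> h.py <<'E'
C=np.array([.540,-.080]); YAW=np.radians(14.1)
def angles(tag):
    im,d=bot.snapshot("top"); cv2.imwrite(f"pics/{tag}.png",im[:,:,::-1]); P=cloud("top",d); z=P[...,2]
    q=P[...,:2]-C; rad=np.hypot(*np.moveaxis(q,-1,0)); a=np.arctan2(q[...,1],q[...,0])
    for s in (1,):
        m=(z>.19)&(z<.206)&(rad>.04)&(rad<.134)
        # strongest 3-fold phase: dividers at phase+k*120
        g=np.radians(np.arange(0,120,.5)); f=a[m];r=rad[m]
        sc=[sum((np.abs(np.angle(np.exp(1j*(f-x-k*2*np.pi/3))))*r<.004).sum() for k in range(3)) for x in g]
        i=int(np.argmax(sc)); best=np.degrees(g[np.array(sc)>.9*max(sc)])
    mc=(z>.209)&(z<.222)&(rad<.12)&(rad>.045); c=P[mc].mean(0)
    b=R.from_euler("z",-YAW).apply(np.append(c[:2]-C,0))
    print("phase",best.mean(),best.min(),best.max(),"cup world",c.round(3),"cup ang",np.degrees(np.arctan2(c[1]-C[1],c[0]-C[0])).round(1),"in bins",b.round(4),mc.sum())
def go(pts):
    s=bot.read_state(); Rm=R.from_rotvec(s["eef_rot"]).as_matrix()
    t=(np.asarray(pts)-s["tcp_pos"])@Rm*100
    print("; ".join("0 %.1f %.1f %.1f 0"%tuple(x) for x in t))
E
python3 - <<'E'
from h import *
angles("t1")
a=np.radians(-129); p=C+.1165*np.array([np.cos(a),np.sin(a)])
s=bot.read_state();print(R.from_rotvec(s["eef_rot"]).as_matrix().round(3))
go([[.28,.56,.34],[*p,.34],[*p,.25],[*p,.182]])
E
```

```text
phase 95.0 94.5 95.5 cup world [ 0.477 -0.054  0.215] cup ang 157.4 in bins [-0.0545  0.0406  0.    ] 44
[[-0.895  0.446 -0.   ]
 [ 0.446  0.895 -0.   ]
 [-0.    -0.    -1.   ]]
0 -0.1 0.1 -10.9 0; 0 -49.4 -57.0 -10.9 0; 0 -49.4 -57.0 -1.9 0; 0 -49.4 -57.0 4.9 0
```

```bash
python3 -m creep '0 0 0 -5.5 0; 0 0 0 -11 0; 0 -4 -4.6 -11 0; 0 -8 -9.2 -11 0; 0 -12 -13.8 -11 0; 0 -16 -18.4 -11 0; 0 -20 -23 -11 0; 0 -24 -27.7 -11 0; 0 -28 -32.3 -11 0; 0 -32 -37 -11 0; 0 -36 -41.5 -11 0; 0 -40 -46.2 -11 0; 0 -44 -50.8 -11 0; 0 -47 -54.2 -11 0; 0 -49.4 -57 -11 0; 0 -49.4 -57 -11 0; 0 -49.4 -57 -11 0; 0 -49.4 -57 -11 0'
python3 - <<'E'
from h import *
a=np.radians(-129); p=C+.1165*np.array([np.cos(a),np.sin(a)]); go([[*p,.25],[*p,.182]])
s=bot.read_state();print(s["q"].round(2),s["ft_force"],s["width"])
angles("t2")
E
```

```text
clock: 3.1
tcp_pos: [0.4668, -0.17, 0.3414]
eef_rot: [0.717, 3.059, 0.001]
ft_force: [-0.3, 1.1, 0.6]
width: 0.0001
finger_force: 0.0
0 -0.0 -0.1 9.1 0; 0 -0.0 -0.1 15.9 0
[-0.39  0.1   0.73  1.8  -0.07  1.27  1.48] [-0.25761596  1.05813736  0.58774594] 8.228964466482476e-05
phase 95.0 94.5 95.5 cup world [ 0.477 -0.057  0.216] cup ang 160.0 in bins [-0.0552  0.0373  0.    ] 38
```

Above the entry point. I'll descend and check the force.

```bash
python3 -m creep '0 0 0 4 0; 0 0 0 8 0; 0 0 0 11 0; 0 0 0 13 0; 0 0 0 14.5 0; 0 0 0 15.9 0; 0 0 0 15.9 0; 0 0 0 15.9 0'
python3 - <<'E'
from h import *
im,d=bot.snapshot("side"); cv2.imwrite("pics/s3.png",cv2.resize(im[120:290,210:400,::-1],None,fx=3.5,fy=3.5,interpolation=2)[:600])
angles("t3")
for lo,hi in((226,131),(126,86)):
    a=np.radians(np.arange(lo,hi-1,-5)); go(np.c_[C+.1165*np.c_[np.cos(a),np.sin(a)],np.full(len(a),.182)])
E
```

```text
clock: 4.15
tcp_pos: [0.467, -0.171, 0.1828]
eef_rot: [0.719, 3.058, 0.0]
ft_force: [-0.5, -0.4, 0.3]
width: -0.0001
finger_force: 0.0
phase 95.0 94.5 95.5 cup world [ 0.477 -0.055  0.215] cup ang 158.4 in bins [-0.055   0.0396  0.    ] 42
0 1.0 0.3 0.1 0; 0 2.0 0.6 0.1 0; 0 2.9 1.1 0.1 0; 0 3.8 1.6 0.1 0; 0 4.6 2.2 0.1 0; 0 5.4 2.8 0.1 0; 0 6.1 3.5 0.1 0; 0 6.8 4.3 0.1 0; 0 7.4 5.1 0.1 0; 0 7.9 6.0 0.1 0; 0 8.3 6.9 0.1 0; 0 8.6 7.9 0.1 0; 0 8.9 8.9 0.1 0; 0 9.1 9.9 0.1 0; 0 9.2 10.9 0.1 0; 0 9.2 11.9 0.1 0; 0 9.1 12.9 0.1 0; 0 8.9 13.9 0.1 0; 0 8.6 14.9 0.1 0; 0 8.3 15.9 0.1 0
0 7.9 16.8 0.1 0; 0 7.3 17.7 0.1 0; 0 6.8 18.5 0.1 0; 0 6.1 19.3 0.1 0; 0 5.4 20.0 0.1 0; 0 4.6 20.6 0.1 0; 0 3.8 21.2 0.1 0; 0 2.9 21.7 0.1 0; 0 2.0 22.2 0.1 0
```

View pics/s3.png

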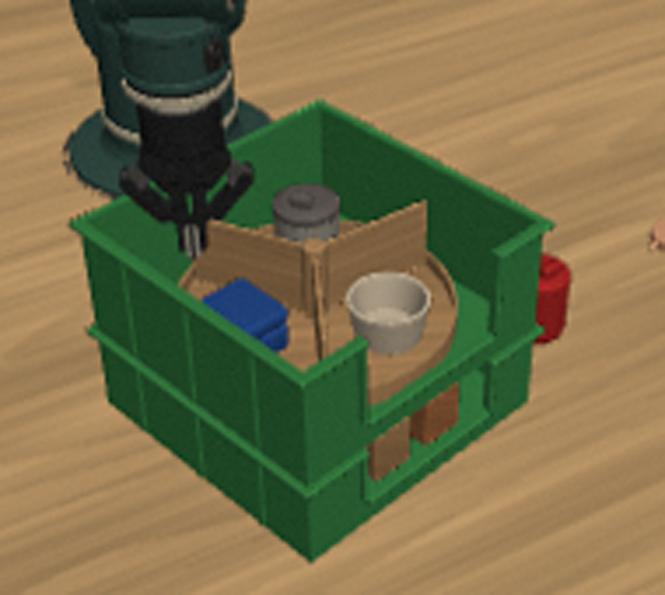

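The fingertip at (193,240) in the crop is on the box side of the divider, clear of the box. Before pushing, I'll measure how low the gripper's knuckles hang against the wall rim (0.23) and the cup top (0.218).

```bash
python3 - <<'E'
from h import *
s=bot.read_state(); Rm=R.from_rotvec(s["eef_rot"]).as_matrix()
for n in("side","top"):
    im,d=bot.snapshot(n); P=cloud(n,d); t=(P-s["tcp_pos"])@Rm
    m=(np.abs(t[...,0])<.06)&(np.abs(t[...,1])<.08)&(t[...,2]<-.002)&(t[...,2]>-.12)&(im.max(-1)<75)&(d>0)
    for lo in np.arange(-.12,0,.01):
        q=t[m&(t[...,2]>=lo)&(t[...,2]<lo+.01)]
        if len(q)>1: print(n,"z %.3f"%(s["tcp_pos"][2]-lo-.01),len(q),"x",q[:,0].min().round(3),q[:,0].max().round(3),"y",q[:,1].min().round(3),q[:,1].max().round(3))
E
```

```text
side z 0.293 53 x -0.015 0.008 y -0.038 0.041
side z 0.283 86 x -0.023 0.004 y -0.047 0.05
side z 0.273 103 x -0.023 0.014 y -0.06 0.059
side z 0.263 89 x -0.023 0.003 y -0.06 0.059
side z 0.253 62 x -0.02 0.01 y -0.054 0.052
side z 0.243 56 x -0.018 0.013 y -0.043 0.048
side z 0.233 65 x -0.016 0.011 y -0.037 0.038
side z 0.223 43 x -0.016 0.054 y -0.054 0.027
side z 0.213 19 x -0.051 0.055 y -0.077 0.016
side z 0.203 28 x -0.059 0.058 y -0.079 0.012
side z 0.193 27 x -0.058 0.043 y -0.08 0.079
side z 0.183 12 x -0.06 0.051 y -0.077 0.079
top z 0.273 28 x -0.013 0.011 y 0.05 0.061
top z 0.263 4 x 0.01 0.011 y 0.049 0.061
top z 0.193 2 x 0.049 0.055 y 0.079 0.079
```

Knuckle half-width at rim height is about 33 mm, so I'll push at a 100 mm radius to keep clear of the walls.

```bash
python3 - <<'E'
from h import *
for lo,hi in((231,136),(131,91)):
    a=np.radians(np.arange(lo,hi-1,-5)); go(np.c_[C+.100*np.c_[np.cos(a),np.sin(a)],np.full(len(a),.1828)])
E
```

```text
0 -0.3 1.6 -0.0 0; 0 0.5 1.9 -0.0 0; 0 1.3 2.2 -0.0 0; 0 2.1 2.5 -0.0 0; 0 2.9 3.0 -0.0 0; 0 3.6 3.5 -0.0 0; 0 4.3 4.0 -0.0 0; 0 4.9 4.6 -0.0 0; 0 5.5 5.3 -0.0 0; 0 6.0 6.0 -0.0 0; 0 6.4 6.8 -0.0 0; 0 6.8 7.6 -0.0 0; 0 7.1 8.4 -0.0 0; 0 7.3 9.2 -0.0 0; 0 7.4 10.1 -0.0 0; 0 7.5 11.0 -0.0 0; 0 7.5 11.8 -0.0 0; 0 7.4 12.7 -0.0 0; 0 7.3 13.6 -0.0 0; 0 7.0 14.4 -0.0 0
0 6.8 15.2 -0.0 0; 0 6.4 16.0 -0.0 0; 0 5.9 16.8 -0.0 0; 0 5.4 17.5 -0.0 0; 0 4.9 18.2 -0.0 0; 0 4.3 18.8 -0.0 0; 0 3.6 19.3 -0.0 0; 0 2.9 19.8 0.0 0; 0 2.1 20.3 0.0 0
```

```bash
python3 -m creep '0 -0.2 0.8 0 0; 0 -0.3 1.6 0 0; 0 0 1.7 0 0; 0 0.25 1.8 0 0; 0 0.5 1.9 0 0; 0 0.75 2 0 0; 0 1 2.1 0 0; 0 1.3 2.2 0 0; 0 1.7 2.4 0 0; 0 2.1 2.5 0 0; 0 2.5 2.8 0 0; 0 2.9 3 0 0'
python3 - <<'E'
from h import *
angles("t4")
a=np.radians(np.arange(206,110,-5)); go(np.c_[C+.100*np.c_[np.cos(a),np.sin(a)],np.full(len(a),.1828)])
E
```

```text
clock: 5.85
tcp_pos: [0.454, -0.1308, 0.1824]
eef_rot: [0.719, 3.058, -0.0]
ft_force: [1.4, 0.2, 0.1]
width: -0.0
finger_force: 0.3
phase 81.75 81.0 82.5 cup world [ 0.484 -0.041  0.216] cup ang 144.9 in bins [-0.0446  0.0516  0.    ] 38
0 0.6 0.4 -0.1 0; 0 1.3 1.0 -0.1 0; 0 1.9 1.6 -0.1 0; 0 2.5 2.3 -0.1 0; 0 3.0 3.0 -0.1 0; 0 3.4 3.7 -0.1 0; 0 3.8 4.5 -0.1 0; 0 4.1 5.4 -0.1 0; 0 4.3 6.2 -0.1 0; 0 4.4 7.1 -0.1 0; 0 4.5 7.9 -0.1 0; 0 4.5 8.8 -0.1 0; 0 4.4 9.7 -0.1 0; 0 4.3 10.5 -0.1 0; 0 4.0 11.4 -0.1 0; 0 3.8 12.2 -0.1 0; 0 3.4 13.0 -0.1 0; 0 2.9 13.7 -0.1 0; 0 2.4 14.4 -0.1 0; 0 1.9 15.1 -0.1 0
```

```bash
python3 -m creep '0 0.6 0.4 0 0; 0 1.3 1 0 0; 0 1.9 1.6 0 0; 0 2.5 2.3 0 0; 0 3 3 0 0; 0 3.4 3.7 0 0; 0 3.8 4.5 0 0; 0 4.1 5.4 0 0; 0 4.3 6.2 0 0; 0 4.4 7.1 0 0; 0 4.5 7.9 0 0; 0 4.5 8.8 0 0; 0 4.4 9.7 0 0; 0 4.3 10.5 0 0; 0 4 11.4 0 0; 0 3.8 12.2 0 0; 0 3.6 12.6 0 0; 0 3.4 13 0 0; 0 3.2 13.3 0 0; 0 3.2 13.3 0 0'
python3 - <<'E'
from h import *
angles("t5")
a=np.radians(np.arange(116,78,-3)); go(np.c_[C+.100*np.c_[np.cos(a),np.sin(a)],np.full(len(a),.1825)])
t=bot.read_state()["tcp_pos"][:2]-C; print(np.degrees(np.arctan2(t[1],t[0])),np.hypot(*t))
im,d=bot.snapshot("side"); cv2.imwrite("pics/s5.png",cv2.resize(im[120:290,210:400,::-1],None,fx=3.5,fy=3.5,interpolation=2)[:600])
E
```

```text
clock: 8.4
tcp_pos: [0.485, 0.0023, 0.1823]
eef_rot: [0.719, 3.058, -0.0]
ft_force: [1.3, 0.0, 0.2]
width: -0.0002
finger_force: 0.0
phase 113.0 112.5 113.5 cup world [ 0.588 -0.015  0.213] cup ang 53.4 in bins [0.0628 0.0514 0.    ] 10
0 -0.7 1.2 -0.0 0; 0 -1.0 1.6 -0.0 0; 0 -1.4 2.0 -0.0 0; 0 -1.7 2.4 -0.0 0; 0 -2.1 2.7 -0.0 0; 0 -2.5 3.0 -0.0 0; 0 -2.9 3.3 -0.0 0; 0 -3.4 3.6 -0.0 0; 0 -3.8 3.9 -0.0 0; 0 -4.3 4.1 -0.0 0; 0 -4.8 4.3 -0.0 0; 0 -5.3 4.5 -0.0 0; 0 -5.8 4.7 -0.0 0
123.88352143531965 0.09899461061739556
```

View pics/s5.png

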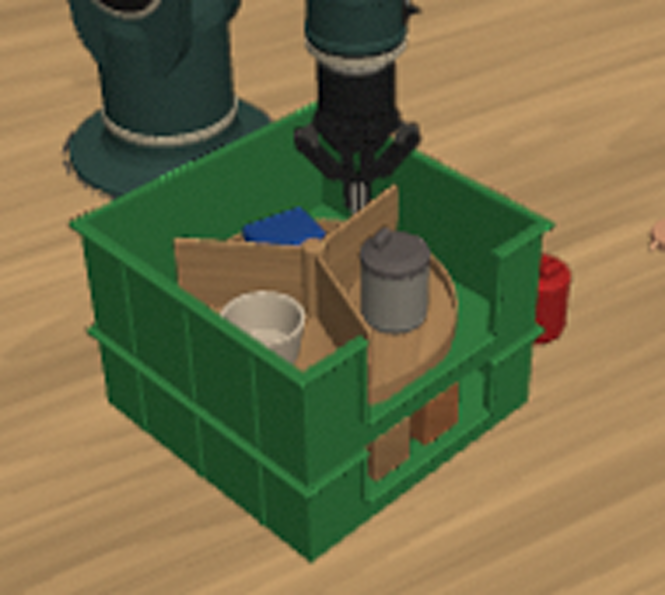

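The view confirms this is the steel cup. It has come round towards the front, and the finger is still on the box side of the divider. I'll push most of what remains, then back off and measure.

```bash
python3 -m creep '0 -0.3 0.6 0 0; 0 -0.7 1.2 0 0; 0 -1 1.6 0 0; 0 -1.4 2 0 0; 0 -1.7 2.4 0 0; 0 -2.1 2.7 0 0; 0 -2.5 3 0 0; 0 -2.9 3.3 0 0; 0 -3.4 3.6 0 0; 0 -3.8 3.9 0 0; 0 -4.1 4 0 0; 0 -4.3 4.1 0 0; 0 -4.5 4.2 0 0; 0 -4.5 4.2 0 0; 0 -4.2 4.1 0 0; 0 -3.6 3.8 0 0'
python3 - <<'E'
from h import *
angles("t6")
t=bot.read_state()["tcp_pos"][:2]-C; print(np.degrees(np.arctan2(t[1],t[0])),np.hypot(*t))
im,d=bot.snapshot("side"); P=cloud("side",d); z=P[...,2]
for n in("top","side"):
    D=bot.snapshot(n)[1]; P=cloud(n,D)
    for r in bot.silhouettes(n,"cup"):
        p=P[r["pixels"]&(D>0)]; p=p[(p[:,2]>.13)]
        if len(p)>20 and abs(np.median(p[:,1])+.08)<.14:
            l=p[(p[:,2]>.19)]; b=R.from_euler("z",-YAW).apply(np.c_[l[:,:2]-C,0*l[:,0]])
            print(n,r["score"],"bins x",b[:,0].min(),b[:,0].max(),"y",*np.percentile(b[:,1],[2,98]),len(l), "circle",cv2.minEnclosingCircle(b[:,:2].astype(np.float32)))
cv2.imwrite("pics/s6.png",cv2.resize(im[120:290,210:400,::-1],None,fx=3.5,fy=3.5,interpolation=2)[:600])
im=cv2.imread("pics/t6.png"); cv2.imwrite("pics/t6c.png",cv2.resize(im[125:275,275:425],(600,600),interpolation=2))
E
```

```text
clock: 10.5
tcp_pos: [0.5336, 0.0202, 0.1823]
eef_rot: [0.719, 3.058, -0.0]
ft_force: [0.2, -0.8, -0.0]
width: -0.0001
finger_force: 0.0
phase 78.25 77.5 79.0 cup world [ 0.609 -0.061  0.214] cup ang 15.6 in bins [0.072  0.0019 0.    ] 20
94.13553229932226 0.10042045108555657
top 0.77 bins x 0.03214302775443013 0.10895825131066623 y -0.022265727870249587 0.011740535282442748 212 circle ((0.06967521458864212, 0.012285946868360043), 0.04250403493642807)
```

View pics/t6c.png

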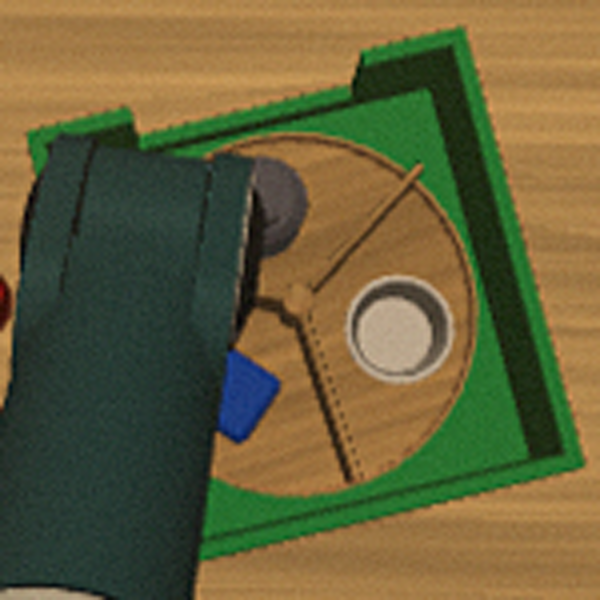

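The cup, half hidden by the arm, is about 6–10 mm short of the middle line. The divider phase is 78° and about 73° is wanted, so a slow final push of roughly 5° will do it.

```bash
python3 - <<'E'
from h import *
a=np.radians([91,89,87.5,86,85,84,83.5]); go(np.c_[C+.100*np.c_[np.cos(a),np.sin(a)],np.full(len(a),.1823)])
E
```

```text
0 -0.4 0.2 0.0 0; 0 -0.7 0.3 0.0 0; 0 -0.9 0.4 0.0 0; 0 -1.2 0.5 0.0 0; 0 -1.3 0.6 0.0 0; 0 -1.5 0.7 0.0 0; 0 -1.6 0.7 0.0 0
```

```bash
python3 -m creep '0 -0.4 0.2 0 0; 0 -0.7 0.3 0 0; 0 -0.9 0.4 0 0; 0 -1.2 0.5 0 0; 0 -1.3 0.6 0 0; 0 -1.5 0.7 0 0; 0 -1.6 0.7 0 0; 0 -1.6 0.7 0 0; 0 -1.3 0.6 0 0; 0 -0.8 0.3 0 0; 0 0 0 0 0; 0 0 0 -4 0; 0 0 0 -9 0; 0 0 0 -14 0; 0 0 0 -18 0; 0 0 0 -18 0'
python3 -m creep '0 4 2.5 0 0; 0 8 5 0 0; 0 12 7.5 0 0; 0 16 10 0 0; 0 20 12.5 0 0; 0 24 15 0 0; 0 24 15 0 0; 0 24 15 0 0'
python3 - <<'E'
from h import *
angles("t7")
for n in("top","side"):
    D=bot.snapshot(n)[1]; P=cloud(n,D)
    for r in bot.silhouettes(n,"cup"):
        p=P[r["pixels"]&(D>0)]
        l=p[(p[:,2]>.19)&(p[:,2]<.225)]; b=R.from_euler("z",-YAW).apply(np.c_[l[:,:2]-C,0*l[:,0]]) if len(l) else []
        if len(b)>20: print(n,r["score"],"bins x",b[:,0].min(),b[:,0].max(),"y",*np.percentile(b[:,1],[2,50,98]),len(l), "circle",cv2.minEnclosingCircle(b[:,:2].astype(np.float32)))
im=cv2.imread("pics/t7.png"); cv2.imwrite("pics/t7c.png",cv2.resize(im[125:275,275:425],(600,600),interpolation=2))
E
```

```text
clock: 12.8
tcp_pos: [0.5344, 0.0201, 0.3649]
eef_rot: [0.718, 3.054, 0.004]
ft_force: [0.8, 0.1, -1.1]
width: 0.0003
finger_force: 0.0
clock: 13.8
tcp_pos: [0.3857, 0.2609, 0.3617]
eef_rot: [-0.719, -3.058, 0.001]
ft_force: [-0.1, -0.8, 0.5]
width: -0.0
finger_force: 0.0
phase 74.0 73.5 74.5 cup world [ 0.603 -0.056  0.216] cup ang 20.4 in bins [0.0671 0.0074 0.    ] 39
top 0.67 bins x 0.04563314750970681 0.10982912409182112 y -0.027351804822664347 0.003460275946970418 0.0324943162108015 404 circle ((0.07924015820026398, 0.002885517431423068), 0.03370538726449013)
side 0.7 bins x 0.04533512383466503 0.11387432040010936 y -0.028757048128649154 -0.003219602706917733 0.027329012994627998 255 circle ((0.0792769268155098, 0.0009803742868825793), 0.03484008088707924)
```

View pics/t7c.png

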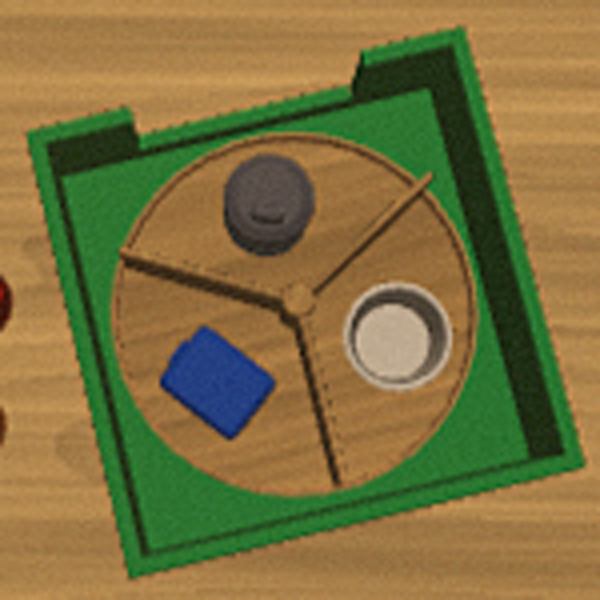

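The steel cup, at (268,205) in the crop, stands in front of the middle of the dip. Circle fits from both cameras put it 1–3 mm off the middle line and 79 mm from the axis. All three things are upright and the hand is clear.

```bash
python3 -c "
from station import bot
print(bot.close_job())"
```

```text
the job is handed in; nothing more can be done
None
```

The steel sippy cup now stands in the dipped front, measured at about 1–3 mm off its middle line and 79 mm from the axis; the hand is clear and the job was handed in at about 14 s, with no verdict returned.

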